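# Put the carving tools away in their fitted till

## Robot

A 6-joint arm with a two-finger parallel gripper is mounted at the origin on the work surface. World frame = base frame: x ahead of the robot, y to its left, z up, the work surface at z = 0. Lengths are in m, angles in rad, forces in N, time in s.
With the tool pointing down it reaches from about 0.225 to 0.875 m from the base axis. Payload 3.4 kg.
Tool frame: the origin (TCP) lies at the very end of the fingers, on their centre line; the grasp point (between the pads) lies 19 mm behind it; z points along the fingers, y is the line along which they close (so a half turn about z gives the same grasp; the last joint's range is limited). The gripper opens to 85 mm and grips with 20 to 120 N. Pads are 22 mm wide; open, the fingers measure 114 mm over their backs; the gripper's body (76 mm by 85 mm) begins 54 mm behind the grasp point. The pads swing forward as they close: fully open they stand 13 mm farther back than shut.
Start: joints at [1.064, 0.276, 1.505, -0, 1.361, -0.121], TCP at [0.216, 0.533, 0.231] pointing down, gripper open.
Joint ranges: [-2.89, 2.89], [-0.75, 2.08], [0.22, 2.7], [-1.18, 4.32], [0.11, 2.71], [-2.7, 2.7]. Speed limits (rad/s): [2.57, 2.57, 3.14, 3.14, 3.14, 3.14].

## Interface

Orientations are given as a unit quaternion [x, y, z, w].
In Python, from plant import read_state, vision, order, spotter gives the robot as it stands.
- The arm moves only by the shell command python3 -m creep 'ROWS' [FORCE]. ROWS is JSON, a list of rows, each a list of 3 entries, a list of its own where there are three numbers: the shift along the tool's x, y, z in units of 0.03 m (1.0 is 0.03 m), then the turn, a rotation vector about the tool's x, y, z in units of 0.08 rad (1.0 is 0.08 rad), then the closure, from -1 (fully open) to 1 (shut). A call has exactly 8 rows; each row shifts and turns the commanded pose from where the row before left it, along the tool's axes as they then stand; what a row does not reach is not made up. A row lasts 1/8 s, in which the tool goes at most 62.5 mm and 10.7 degrees, less where a joint would pass 70% of its speed; a pose out of reach is approached as far as the arm can. A call with a number of a shift or a turn outside -1 to 1 is refused whole. A call with a gripper value outside its range is refused whole. The fingers move at their own pace and stop on an object; FORCE is the grip in N (left out, the last holds). Time passes only in rows, so rows that do not move let the fingers close, or fill a call up. It gives the time, the measured TCP pose, the force, the opening and the grip force at its end, in the units of the state.
- read_state(): the state, without advancing time (a new reading comes with each control period).
- vision.camera(name): name is "side" or "top" or "wrist"; returns a dict with "pixels" (384x512x3 uint8, red, green, blue), "fx", "fy", "cx", "cy" (pixels), "k1" (the pictures are not rectified: a ray, as slopes to the right and down, at radius r is drawn at 1 + k1 r^2 times it, then the intrinsics apply), "extrinsics" (4x4, takes a point from camera to world coordinates). Camera axes: x right, y down, z forward; pixel columns grow to the right and rows downward; lengths in m; the calibration is good to about 2 mm. A picture is of the moment at which its call begins. There is no depth.
- order.close_job(): hands the job in; it is judged then, once.
Trained networks look in a picture, given as the dict that the camera call returned (one of the last four; its "shot" number tells which), for a name from the list of things; names that differ only in an ending like _2 or _b are one class to them, and where a whole thing is asked for, a point or a joint stands for the part that bears it (a point fixed in the world has none). Each returns a list of dicts, best first, with "conf" (0 to 1); they miss things now and then, are a little off and sometimes report something else, mostly with a low value. They report only what shows in the picture. A call takes as long as a camera call.
- spotter.silhouettes(label, picture): "mask" (384x512 bool, what is visible of it) and "rect" ([centre column, centre row, width, height] in pixels, round what is visible of it).
- spotter.pinpoint(label, picture): "position" ([row, column] in pixels: a listed point, or the origin of a listed thing).
The state is a dict: "t": time; "q": joint angles; "joint_vel": joint speeds; "tau": joint torques, N m; "eef_pos": TCP position; "tcp_rot": TCP orientation; "wrist_force": force on the tool from outside, world axes, zero at the start; "torque": the same for the moment, N m; "width": opening from 0.0 (shut) to 1.0 (fully open); "grip_force": force on a finger pad.
Only numpy, scipy, OpenCV 4.12 (cv2) and the standard library are available. Lean on these libraries where they do the work, as an engineer would, in place of code of your own. Each camera call takes 0.05 s, during which the arm holds its last target. There are 200 camera calls.

## Task

The carving is done for the day: put the four edge tools lying on the bench away in the till, each in the block whose pocket is cut to its own outline, lying down home in it with the handle in the handle recess and the blade in the blade slot. Leave the half-finished rosette where it stands.

Things in the scene. Friction and masses are not known exactly. Their poses are not given: they have to be found in the camera images.
- chisel: Carving chisel, the longest tool (165 mm, 0.1 kg): slim octagonal dark wood handle 26 mm thick, 90 long (x -45..45), then a straight flat steel blade 24 wide, 3 thick, square-ended at x = 120. Origin: on its axis, mid-handle, 13 mm above the surface it lies on; x towards the blade, z up.
- fishtail: Palm fishtail gouge (132 mm, 0.08 kg): stubby octagonal dark wood handle 30 mm thick, 72 long (x -36..36, straight -22..18), then a thin round shank and a blade that flares like a fish's tail to 30 wide at x = 96. Origin: on its axis, mid-handle, 15 mm above the surface it lies on; x towards the blade, z up.
- knife: Carving knife (156 mm, 0.07 kg): slim octagonal dark wood handle 24 mm thick, 96 long (x -48..48), then a pointed blade 14 wide lying on its flat, point at x = 108. Origin: on its axis, mid-handle, 12 mm above the surface it lies on; x towards the blade, z up.
- gouge: Palm veiner, a narrow gouge (122 mm, 0.07 kg): stubby octagonal dark wood handle 30 mm thick, 72 long (x -36..36, straight -22..18), then a narrow straight U-section blade 9 wide, to x = 86. Origin: on its axis, mid-handle, 15 mm above the surface it lies on; x towards the blade, z up.
- chisel_block: Fixed chisel's block, 202x74 mm, 28 high, on a 6 mm board with 12 mm lip; four side by side, 76 apart. Origin: underside, under the handle's place; x to blade end (block x -64..138). Baize-lined pocket: handle 36 wide, x -51..51, floor z 6; blade slot 34 wide to x 126. Finger notch right across, x -22..22, down to z 6. Tool home: origin over this one at z 19, x the same way.
- fishtail_block: Fixed fishtail's block, 202x74 mm, 28 high, on a 6 mm board with 12 mm lip; four side by side, 76 apart. Origin: underside, under the handle's place; x to blade end (block x -64..138). Baize-lined pocket: handle 40 wide, x -42..42, floor z 6; slot 18 wide to x 62, then 40 wide to 102. Finger notch right across, x -22..22, down to z 6. Tool home: origin over this one at z 21, x the same way.
- knife_block: Fixed knife's block, 202x74 mm, 28 high, on a 6 mm board with 12 mm lip; four side by side, 76 apart. Origin: underside, under the handle's place; x to blade end (block x -64..138). Baize-lined pocket: handle 34 wide, x -54..54, floor z 6; blade slot 24 wide to x 114. Finger notch right across, x -22..22, down to z 6. Tool home: origin over this one at z 18, x the same way.
- gouge_block: Fixed veiner's block, 202x74 mm, 28 high, on a 6 mm board with 12 mm lip; four side by side, 76 apart. Origin: underside, under the handle's place; x to blade end (block x -64..138). Baize-lined pocket: handle 40 wide, x -42..42, floor z 6; blade slot 18 wide to x 92. Finger notch right across, x -22..22, down to z 6. Tool home: origin over this one at z 21, x the same way.
- rosette: Half-finished carving, to be left alone: a loose round wooden blank 84 mm across and 45 high with a pale eight-petalled rosette on top. Origin: centre of its underside.

How it is judged:
By the outcome, as a careful person would: the job done as asked, in the order asked, and still so for the second after the job is handed in, with the robot touching nothing.
It also fails if it takes over 102 s, if anything falls off the work surface, if the arm or the gripper's body presses on something with over 40 N, if the wrist force passes 120 N, or if a joint passes its speed limit or range.

## Working session

There is one attempt and no reset: what is moved stays moved. The work goes in short steps, Python scripts to look and compute and a shell command to move; the robot and the scene stay as the last step left them, time stands still between calls to the robot, and variables do not carry over. Pictures are saved under pics/ and viewed, at most 14 in all, crops included, and the job is handed in when it is done.

```bash
mkdir -p pics; ls; python3 - <<'E'
from plant import read_state, vision, order, spotter
import cv2,pickle
s=read_state();print(s['t'],s['eef_pos'],s['tcp_rot'],s['width'])
d={}
for n in ['top','side']:
    p=vision.camera(n);d[n]=p
    cv2.imwrite(f'pics/{n}0.png',p['pixels'][:,:,::-1])
    print(n,p['fx'],p['cx'],p['cy'],p['k1'],p['extrinsics'])
    for l in ['chisel','fishtail','knife','gouge','chisel_block','fishtail_block','knife_block','gouge_block','rosette']:
        r=spotter.pinpoint(l,p); print(l,[(round(a['conf'],2),[round(float(v),1) for v in a['position']]) for a in r[:3]])
        d[n,l]=(r,spotter.silhouettes(l,p))
pickle.dump(d,open('d0.pkl','wb'))
print(read_state()['t'])
E
```

```text
pics
0.0 [0.21611012 0.53226692 0.23043311] [ 1.91686561e-01  9.81455762e-01 -8.75768537e-04 -2.88996043e-04] 1.0006440725647694
top 347.1690616558833 257.00805407256456 194.60157793909391 -0.04977790111771132 [[ 2.76149361e-02 -9.91837361e-01  1.24483190e-01  4.57395050e-01]
 [-9.99618565e-01 -2.74466047e-02  3.06736004e-03 -1.56668661e-03]
 [ 3.74318635e-04 -1.24520413e-01 -9.92216976e-01  9.38266076e-01]
 [ 0.00000000e+00  0.00000000e+00  0.00000000e+00  1.00000000e+00]]
chisel [(0.68, [237.4, 277.9])]
fishtail [(0.83, [196.2, 385.4])]
knife [(0.73, [248.7, 357.5]), (0.64, [240.3, 280.5])]
gouge [(0.73, [176.5, 321.1])]
chisel_block [(0.69, [224.0, 156.2])]
fishtail_block [(0.61, [221.8, 130.5])]
knife_block [(0.75, [231.5, 217.0])]
gouge_block [(0.72, [230.7, 188.3])]
rosette [(0.97, [151.9, 259.2])]
side 419.1879089464555 256.5710768176531 191.48098213184636 -0.04450170002233796 [[-0.99680862 -0.06443491  0.04712457  0.53907938]
 [-0.07955648  0.75316221 -0.65300647  0.71798688]
 [ 0.00658397 -0.65467154 -0.7558848   0.8341641 ]
 [ 0.          0.          0.          1.        ]]
chisel [(0.83, [179.1, 307.2])]
fishtail [(0.61, [105.0, 265.3])]
knife [(0.68, [125.7, 315.0])]
gouge [(0.7, [140.8, 246.2]), (0.38, [175.7, 306.6])]
chisel_block [(0.92, [285.3, 296.6]), (0.73, [316.9, 288.4])]
fishtail_block [(0.93, [317.7, 291.0])]
knife_block [(0.56, [227.6, 299.7])]
gouge_block [(0.92, [257.3, 301.3])]
rosette []
1.9
```

View pics/top0.png

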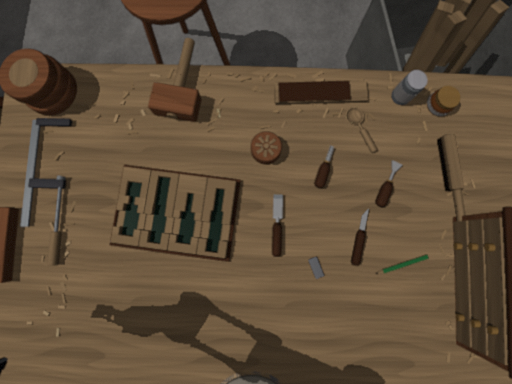

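View pics/side0.png

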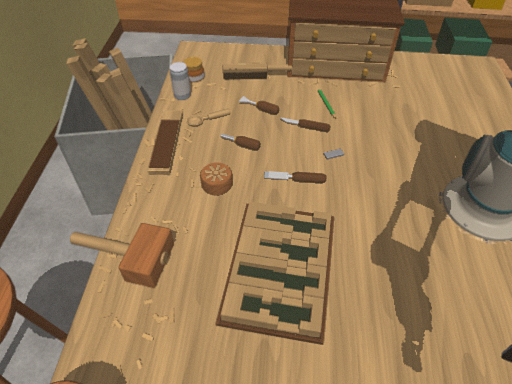

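The top view shows the tools at roughly (278,237) chisel, (358,245) knife, (324,175) gouge and (387,190) fishtail. The till pockets run left to right as fishtail (130), chisel (157), gouge (187) and knife (216), with blades towards the top of the picture. The side view agrees. Next I fit the poses using both cameras.

```bash
cat > h.py <<'E'
import numpy as np, cv2
from scipy.optimize import minimize
from scipy.spatial.transform import Rotation as R
TOOLS={'chisel':(.013,[(-45,45,26,26),(45,120,24,3)]),'fishtail':(.015,[(-36,36,28,28),(36,70,9,8),(70,96,28,3)]),
       'knife':(.012,[(-48,48,24,24),(48,108,9,3)]),'gouge':(.015,[(-36,36,28,28),(36,86,9,7)])}
ORDER=['fishtail','chisel','gouge','knife']
def proj(p,P):
    E=np.array(p['extrinsics']);c=(np.atleast_2d(P)-E[:3,3])@E[:3,:3]
    s=c[:,:2]/c[:,2:];s=s*(1+p['k1']*(s**2).sum(1,keepdims=True))
    return s*[p['fx'],p['fy']]+[p['cx'],p['cy']]
def unproj(p,uv,z):
    uv=np.atleast_2d(uv).astype(float);d=(uv-[p['cx'],p['cy']])/[p['fx'],p['fy']];s=d.copy()
    for _ in range(8): s=d/(1+p['k1']*(s**2).sum(1,keepdims=True))
    E=np.array(p['extrinsics']);r=np.c_[s,np.ones(len(s))]@E[:3,:3].T
    return E[:3,3]+r*((z-E[2,3])/r[:,2])[:,None]
def T(x,y,a,P):
    c,s=np.cos(a),np.sin(a);P=np.asarray(P,float)
    return np.c_[x+c*P[:,0]-s*P[:,1],y+s*P[:,0]+c*P[:,1],P[:,2]]
def octa(x0,x1,w,h,zc):
    w/=2000;h/=2000;k=.586
    pr=[(w,h*k-h*0),(w*k,h)] ;pr=[(sy*a,sz*b) for a,b in [(w,h*.41),(w*.41,h)] for sy in(1,-1) for sz in(1,-1)]
    return [(x/1000,a,zc+b) for x in(x0,x1) for a,b in pr]
def fill(p,parts,S=4):
    m=np.zeros((384*S,512*S),np.uint8)
    for P in parts:
        h=cv2.convexHull(((proj(p,P)+.5)*S*16).astype(np.int32));cv2.fillConvexPoly(m,h,255,shift=4)
    return cv2.resize(m,(512,384),interpolation=cv2.INTER_AREA)/255.
def fit(parts,obs,x0):
    """parts: list of local point lists; obs: [(pic,mask)]"""
    def f(v):
        e=0
        for p,m in obs:
            g=fill(p,[T(*v,P) for P in parts]);e+=1-np.minimum(g,m).sum()/np.maximum(g,m).sum()
        return e/len(obs)
    best=None
    x0=np.array(x0,float)
    sim=np.array([x0,x0+[.012,0,0],x0+[0,.012,0],x0+[0,0,.12]])
    r=minimize(f,x0,method='Nelder-Mead',options=dict(initial_simplex=sim,xatol=2e-4,fatol=1e-4,maxiter=150))
    return r.x,r.fun
def toolparts(n):
    z,ps=TOOLS[n];return [octa(*q,z) for q in ps]
def togo(s,x,y,z,a):
    """a: wanted handle yaw (gripper closes across it). Returns shift in tool axes AFTER the turn, units; turn units"""
    M=R.from_quat(s['tcp_rot']).as_matrix();cur=np.arctan2(M[1,0],M[0,0])
    d=(a-cur+np.pi/2)%np.pi-np.pi/2           # world yaw change, half-turn symmetric
    n=cur+d;X=np.array([np.cos(n),np.sin(n)]);Y=np.array([np.sin(n),-np.cos(n)])
    e=np.array([x,y])-s['eef_pos'][:2]
    print('turn tool z %.2f u | shift x %.2f y %.2f z %.2f u (after turn) | tilt %.4f'%(-d/.08,X@e/.03,Y@e/.03,(s['eef_pos'][2]-z)/.03,np.hypot(M[0,2],M[1,2])))
E
python3 - <<'E'
import pickle;from h import *
d=pickle.load(open('d0.pkl','rb'))
for n in TOOLS:
    for cams in (['top'],['side'],['top','side']):
        obs=[];ini=None
        for c in cams:
            S=d[c,n][1]
            if not S: continue
            obs.append((d[c],S[0]['mask'].astype(float)))
            v,u=np.nonzero(S[0]['mask']);W=unproj(d[c],np.c_[u,v],TOOLS[n][0])[:,:2]
            if ini is None:
                m=W.mean(0);e=np.linalg.eigh(np.cov(W.T))[1][:,1];e=e*np.sign(e[0]);ini=[*(m-.02*e),np.arctan2(e[1],e[0])]
        if obs:
            x,f=fit(toolparts(n),obs,ini);print(n,cams,len(obs),x.round(4),round(f,3))
for c in ['top','side']:
    for n in ORDER:
        q=d[c,n+'_block'];
        W=unproj(d[c],[a['position'][::-1] for a in q[0][:1]],0.)
        print(c,n,W.round(4),[ (s['conf'],s['mask'].sum()) for s in q[1]], end=' ')
        if q[1]:
            x,f=fit([[(a/1000,b/1000,z) for a in(-64,138) for b in (-37,37) for z in(.0,.028)]],[(d[c],q[1][0]['mask'].astype(float))],[W[0,0],W[0,1],0]);print(x.round(4),round(f,3))
    U=sum(d[c,n+'_block'][1][0]['mask'].astype(int) for n in ORDER if d[c,n+'_block'][1])>0
    x,f=fit([[(a/1000,b/1000,z) for a in(-64,138) for b in (-37-114,37+114) for z in(.0,.028)]],[(d[c],U.astype(float))],[.37,.23,0]);print('till',c,x.round(4),round(f,3))
E
```

```text
chisel ['top'] 1 [ 0.457  -0.0521 -0.0302] 0.142
chisel ['side'] 1 [ 0.4563 -0.0547 -0.0024] 0.135
chisel ['top', 'side'] 2 [ 0.457  -0.0526 -0.0251] 0.151
fishtail ['top'] 1 [ 0.5856 -0.341  -0.3892] 0.274
fishtail ['top', 'side'] 1 [ 0.5856 -0.341  -0.3892] 0.274
knife ['top'] 1 [ 0.4427 -0.2704 -0.2382] 0.214
knife ['side'] 1 [ 0.4407 -0.2728 -0.2114] 0.172
knife ['top', 'side'] 2 [ 0.4415 -0.2715 -0.2232] 0.211
gouge ['top'] 1 [ 0.6347 -0.1728 -0.3085] 0.123
gouge ['side'] 1 [ 0.6353 -0.1756 -0.3185] 0.167
gouge ['top', 'side'] 2 [ 0.6341 -0.1733 -0.3137] 0.166
top fishtail [[0.4912 0.3427 0.    ]] [(0.79, np.int64(2113)), (0.28, np.int64(836))] [ 0.4974  0.3406 -0.0779] 0.121
top chisel [[0.4874 0.2719 0.    ]] [(0.78, np.int64(2146))] [ 0.4898  0.2655 -0.1099] 0.092
top gouge [[0.472  0.1837 0.    ]] [] top knife [[0.4721 0.1062 0.    ]] [(0.98, np.int64(2266))] [ 0.4735  0.1103 -0.1007] 0.041
till top [ 0.4853  0.2245 -0.0999] 0.281
side fishtail [[0.4913 0.3402 0.    ]] [(0.7, np.int64(225))] [0.4913 0.3402 0.    ] 1.0
side chisel [[0.481  0.2634 0.    ]] [(0.57, np.int64(2956))] [ 0.4867  0.2571 -0.1234] 0.148
side gouge [[0.4715 0.1901 0.    ]] [(0.73, np.int64(526)), (0.62, np.int64(2623)), (0.49, np.int64(2103))] [0.4715 0.1901 0.    ] 1.0
side knife [[0.4763 0.1052 0.    ]] [(0.71, np.int64(2278))] [ 0.4725  0.1018 -0.123 ] 0.185
till side [ 0.4757  0.1454 -0.0978] 0.516
```

```bash
python3 - <<'E'
from h import *;from plant import read_state,vision
s=read_state();togo(s,.457,-.0526,.15,-.03);togo(s,.45,.225,.25,-.03)
p=vision.camera('wrist');E=np.array(p['extrinsics'])
M=R.from_quat(s['tcp_rot']).as_matrix();print('cam in tool',M.T@(E[:3,3]-s['eef_pos']),'\n',(M.T@E[:3,:3]).round(3),p['fx'])
E
```

```text
turn tool z -4.45 u | shift x -8.60 y -19.26 z 2.71 u (after turn) | tilt 0.0001
turn tool z -4.45 u | shift x -8.09 y -10.02 z -0.62 u (after turn) | tilt 0.0001
cam in tool [ 0.06909078 -0.00065966 -0.14184876] 
 [[-0.    -0.962 -0.274]
 [ 1.    -0.    -0.   ]
 [ 0.    -0.274  0.962]] 292.343032104052
```

```bash
python3 -m creep '[[[-0.9,-1,0],[0,0,-0.89],-1],[[-1,-1,0],[0,0,-0.89],-1],[[-1,-1,0],[0,0,-0.89],-1],[[-1,-1,0],[0,0,-0.89],-0.3],[[-1,-1,0],[0,0,-0.89],-0.3],[[-1,-1,0],[0,0,0],-0.3],[[-1,-1,0],[0,0,0],-0.3],[[-0.5,-1,0],[0,0,0],-0.3]]' 60
python3 - <<'E'
from h import *;from plant import read_state,vision
p=vision.camera('wrist');cv2.imwrite('pics/w1.png',p['pixels'][:,:,::-1]);import pickle;pickle.dump(p,open('w1.pkl','wb'))
# overlay guess
im=p['pixels'][:,:,::-1].copy()
a=-.1;
for i,n in enumerate(['knife','gouge','chisel','fishtail']):
    o=np.array([.4735,.110])+.076*i*np.array([-np.sin(a),np.cos(a)])
    Q=T(*o,a,[(x/1000,y/1000,.028) for x,y in [(-64,-37),(138,-37),(138,37),(-64,37)]])
    cv2.polylines(im,[proj(p,Q).round().astype(int)],1,(0,255,255))
    for nx in(-22,22):
        pass
cv2.imwrite('pics/w1o.png',im)
s=read_state();print(s['t'],s['width'],s['eef_pos']);togo(s,.457,-.0526,.1,-.03)
E
```

```text
t: 2.95
eef_pos: [0.3963, 0.2598, 0.2314]
tcp_rot: [0.015, 1.0, 0.0, 0.001]
wrist_force: [-0.0, 0.3, -0.4]
width: 0.652
grip_force: 0.0
3.0 0.6471291560886608 [0.39727004 0.25639087 0.23134767]
turn tool z -0.02 u | shift x -2.30 y -10.24 z 4.38 u (after turn) | tilt 0.0047
```

View pics/w1o.png

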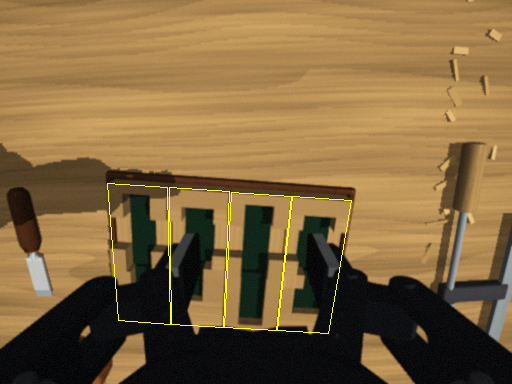

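The overlay on the wrist view nearly matches the till, whose near edge runs from (108,184) to (352,200). Now I refine the till pose on the green baize outlines in all three pictures.

```bash
cat > till.py <<'E'
import pickle;from h import *
POC={'chisel':[(-51,-22,36),(22,51,36),(51,126,34)],'fishtail':[(-42,-22,40),(22,42,40),(42,62,18),(62,102,40)],
'knife':[(-54,-22,34),(22,54,34),(54,114,24)],'gouge':[(-42,-22,40),(22,42,40),(42,92,18)]}
def green(p):
    h=p['pixels'].astype(int);r,g,b=h[...,0],h[...,1],h[...,2];return ((g>r+5)&(g>20)&(g<110)&(b>r)).astype(float)
parts=[];notch=[]
for i,n in enumerate(['knife','gouge','chisel','fishtail']):
    for a,b,w in POC[n]: parts.append([(x/1000,y/1000+.076*i,.028) for x in(a,b) for y in(-w/2,w/2)])
    notch.append([(x/1000,y/1000+.076*i,z) for x in(-26,26) for y in(-37,37) for z in (.006,.028)])
till=[[(x,y,z) for x in(-.07,.145) for y in(-.045,.273) for z in(0,.028)]]
def refine(pics,v0):
    G=[green(p) for p in pics]
    ok=[]
    for p,g in zip(pics,G):
        m=fill(p,[T(*v0,P) for P in till])>.5
        m&=~(fill(p,[T(*v0,P) for P in notch])>.02); ok.append(m)
    def f(v):
        e=0
        for p,g,m in zip(pics,G,ok):
            F=fill(p,[T(*v,P) for P in parts])[m];e+=1-np.minimum(F,g[m]).sum()/np.maximum(F,g[m]).sum()
        return e/len(pics)
    x0=np.array(v0);sim=np.array([x0,x0+[.008,0,0],x0+[0,.008,0],x0+[0,0,.04]])
    r=minimize(f,x0,method='Nelder-Mead',options=dict(initial_simplex=sim,xatol=1e-4,fatol=1e-4));return r.x,r.fun
E
python3 - <<'E'
from till import *
d=pickle.load(open('d0.pkl','rb'));w=pickle.load(open('w1.pkl','rb'))
w=dict(w);px=w['pixels'].copy()
for c in (['top'],['side'],['top','side']): print(c,*refine([d[k] for k in c],[.4735,.110,-.1]))
print('wrist',*refine([w],[.4735,.110,-.1]))
im=np.hstack([green(d['top']),green(w)])*255;cv2.imwrite('pics/g.png',cv2.resize(im,(800,300)))
E
```

```text
['top'] [ 0.47428406  0.11146859 -0.11014102] 0.586963325100653
['side'] [ 0.4735  0.11   -0.1   ] 1.0
['top', 'side'] [ 0.47428406  0.11146859 -0.11014102] 0.7934816625503265
wrist [ 0.47556962  0.10696552 -0.10444311] 0.6077746401738803[ WARN:0@2.323] global loadsave.cpp:1063 imwrite_ Unsupported depth image for selected encoder is fallbacked to CV_8U.
```

```bash
python3 -m creep '[[[0,-1,0.5],[0,0,0],-0.3],[[-0.5,-1,0.5],[0,0,0],-0.3],[[-0.5,-1,0.5],[0,0,0],-0.3],[[-0.5,-1,0.5],[0,0,0],-0.3],[[-0.5,-1,0.5],[0,0,0],-0.3],[[-0.3,-1,0.3],[0,0,0],-0.3],[[0,-1,0],[0,0,0],-0.3],[[0,-1,0],[0,0,0],-0.3]]' 60
```

```text
t: 4.0
eef_pos: [0.4566, 0.0181, 0.1472]
tcp_rot: [0.015, 1.0, 0.0, -0.0]
wrist_force: [-0.2, -0.3, -0.4]
width: 0.651
grip_force: 0.0
```

View pics/g.png

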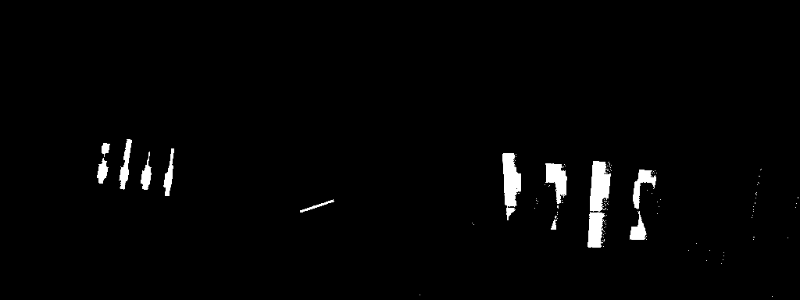

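```bash
sed -i 's/return ((g>r+5).*/return (r<65).astype(float)/; s/^def refine(pics,v0):/def refine(pics,v0,rowmax=999):/; s/ ok.append(m)/ m\&=np.arange(384)[:,None]<(rowmax if k==len(pics)-1 else 999); ok.append(m)/; s/for p,g in zip(pics,G):/for k,(p,g) in enumerate(zip(pics,G)):/' till.py
python3 - <<'E'
from till import *;from plant import read_state,vision,spotter
d=pickle.load(open('d0.pkl','rb'));w=pickle.load(open('w1.pkl','rb'))
for c in (['top'],['side'],['top','side']): print(c,*refine([d[k] for k in c],[.4735,.110,-.1]))
print('wrist',*refine([w],[.4735,.110,-.1],228)); print('all',*refine([d['top'],d['side'],w],[.4735,.110,-.1],228))
p=vision.camera('wrist');cv2.imwrite('pics/w2.png',p['pixels'][:,:,::-1])
S=spotter.silhouettes('chisel',p)
if S: print(S[0]['conf'],S[0]['rect'],*fit(toolparts('chisel'),[(p,S[0]['mask'].astype(float))],[.457,-.0526,-.025]))
togo(read_state(),.457,-.053,.1,-.025)
E
```

```text
['top'] [ 0.47306016  0.11300842 -0.10432643] 0.33632632729499445
['side'] [ 0.47134232  0.10622865 -0.10597366] 0.505307342858941
['top', 'side'] [ 0.47323089  0.11264698 -0.10257877] 0.4244230471407354
wrist [ 0.47455967  0.10752726 -0.10987547] 0.45318346743284144
all [ 0.47480465  0.11124981 -0.09933036] 0.46043137816164736
0.75 [180.0, 217.2, 35.6, 154.0] [ 0.45703192 -0.05467061  0.00134158] 0.3879549810690107
turn tool z -0.10 u | shift x -0.07 y -2.33 z 1.58 u (after turn) | tilt 0.0010
```

View pics/w2.png

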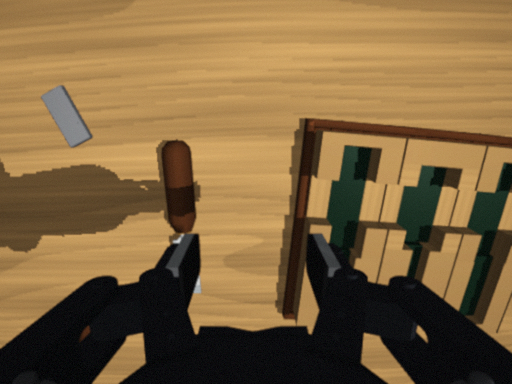

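Wrist view: the chisel handle runs from (177,141) to (182,232). The knife block's near corner is at (318,131), and the block seams on the near edge are at (405,139) and (486,146).

```bash
python3 - <<'E'
from h import *;from plant import read_state,vision
p=vision.camera('wrist');import pickle;pickle.dump(p,open('w2.pkl','wb'))
print(unproj(p,[(318,131),(405,139),(486,146)],.028).round(4))
print(unproj(p,[(176.5,160),(181.5,210)],.013).round(4))
print(unproj(p,[(177,141)],.010).round(4),'y end')
a=-.105
for o in ([.473,.113],[.4748,.1075]):
  print(T(*o,a,[(-.064,-.037,.028),(-.064,.039,.028),(-.064,.115,.028)]).round(4))
im=p['pixels'][100:340,280:512,::-1];cv2.imwrite('pics/w2c.png',cv2.resize(im,None,fx=2.4,fy=2.4,interpolation=cv2.INTER_CUBIC))
E
```

```text
[[0.4059 0.075  0.028 ]
 [0.4149 0.1536 0.028 ]
 [0.4228 0.2314 0.028 ]]
[[ 0.4297 -0.0561  0.013 ]
 [ 0.4802 -0.0563  0.013 ]]
[[ 0.4121 -0.0546  0.01  ]] y end
[[0.4055 0.0829 0.028 ]
 [0.4134 0.1585 0.028 ]
 [0.4214 0.2341 0.028 ]]
[[0.4073 0.0774 0.028 ]
 [0.4152 0.153  0.028 ]
 [0.4232 0.2286 0.028 ]]
```

View pics/w2c.png

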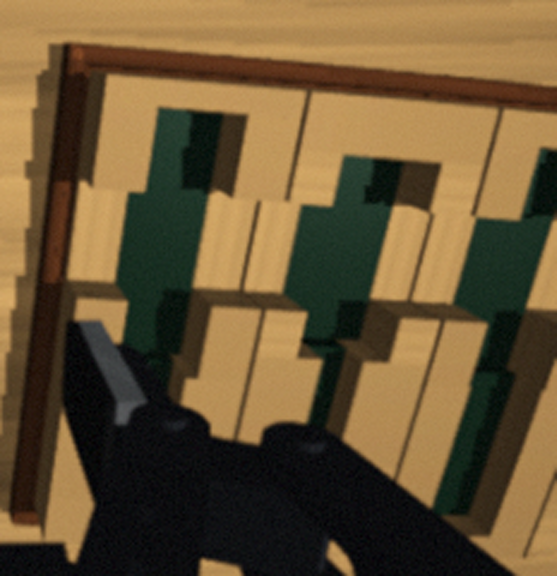

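```bash
python3 - <<'E'
from h import *;from plant import read_state
togo(read_state(),.457,-.055,.004,-.008)
E
```

```text
turn tool z -0.30 u | shift x -0.03 y -2.44 z 4.78 u (after turn) | tilt 0.0005
```

```bash
python3 -m creep '[[[0,-0.9,0.5],[0,0,-0.3],-0.3],[[0,-0.9,0.8],[0,0,0],-0.3],[[0,-0.64,0.8],[0,0,0],-0.3],[[0,0,0.9],[0,0,0],-0.3],[[0,0,0.9],[0,0,0],-0.3],[[0,0,0.6],[0,0,0],-0.3],[[0,0,0.28],[0,0,0],-0.3],[[0,0,0],[0,0,0],0.0]]' 60
python3 - <<'E'
from h import *;from plant import read_state,vision
togo(read_state(),.457,-.055,.004,-.008)
E
```

```text
t: 5.15
eef_pos: [0.4556, -0.0536, 0.0037]
tcp_rot: [0.003, 1.0, 0.0, -0.0]
wrist_force: [1.1, -0.3, 0.9]
width: 0.502
grip_force: 0.0
turn tool z 0.03 u | shift x -0.05 y -0.05 z -0.01 u (after turn) | tilt 0.0007
```

```bash
python3 -m creep '[[[0,0,0],[0,0,0],1],[[0,0,0],[0,0,0],1],[[0,0,0],[0,0,0],1],[[0,0,0],[0,0,0],1],[[0,0,-0.5],[0,0,0],1],[[0,0,-1],[0,0,0],1],[[0,0.5,-1],[0,0,0],1],[[0,1,-0.8],[0,0,0],1]]' 60
python3 - <<'E'
from h import *;from plant import read_state,vision
togo(read_state(),.4891,.2622,.06,-.1015)
E
```

```text
t: 6.15
eef_pos: [0.4562, -0.0096, 0.1041]
tcp_rot: [0.004, 1.0, -0.0, 0.001]
wrist_force: [0.1, -0.1, -0.9]
width: 0.288
grip_force: 59.1
turn tool z 1.17 u | shift x -0.17 y 9.13 z 1.47 u (after turn) | tilt 0.0015
```

```bash
python3 -m creep '[[[0,1,0],[0,0,0.6],1],[[0,1,0],[0,0,0.57],1],[[0,1,0],[0,0,0],1],[[0,1,0],[0,0,0],1],[[0,1,0],[0,0,0],1],[[-0.1,1,0],[0,0,0],1],[[0,1,0],[0,0,0],1],[[0,1,0.5],[0,0,0],1]]' 60
python3 -m creep '[[[0,1,0.5],[0,0,0],1],[[0,0.1,0.4],[0,0,0],1],[[0,0,0],[0,0,0],1],[[0,0,0],[0,0,0],1],[[0,0,0],[0,0,0],1],[[0,0,0],[0,0,0],1],[[0,0,0],[0,0,0],1],[[0,0,0],[0,0,0],1]]' 60
python3 - <<'E'
from h import *;from plant import read_state,vision
togo(read_state(),.4891,.2622,.0,-.1015)
p=vision.camera('wrist');q=vision.camera('side')
im=np.hstack([cv2.resize(p['pixels'][60:360,110:410],(400,400)),cv2.resize(q['pixels'][190:340,200:350],(400,400),interpolation=cv2.INTER_CUBIC)])
cv2.imwrite('pics/c1.png',im[:,:,::-1])
E
```

```text
t: 7.15
eef_pos: [0.4794, 0.2307, 0.0887]
tcp_rot: [0.05, 0.999, 0.0, 0.001]
wrist_force: [-0.4, 0.1, -1.2]
width: 0.293
grip_force: 59.1
t: 8.15
eef_pos: [0.4818, 0.2623, 0.0611]
tcp_rot: [0.05, 0.999, 0.0, 0.0]
wrist_force: [0.3, -1.1, -0.4]
width: 0.287
grip_force: 59.1
turn tool z 0.02 u | shift x -0.24 y 0.02 z 2.04 u (after turn) | tilt 0.0004
```

View pics/c1.png

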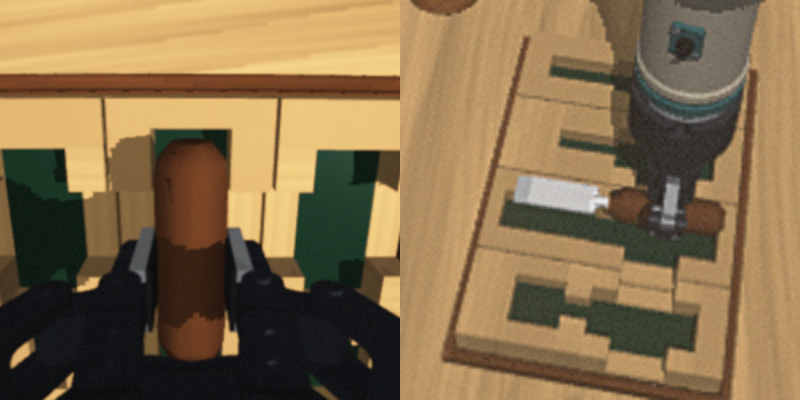

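The chisel hangs centred over its pocket with its blade over the slot, about 6 mm short in x. Lowering it.

```bash
python3 -m creep '[[[-0.2,0,0],[0,0,0],1],[[0,0,0.3],[0,0,0],1],[[0,0,0.4],[0,0,0],1],[[0,0,0.4],[0,0,0],1],[[0,0,0.3],[0,0,0],1],[[0,0,0.2],[0,0,0],1],[[0,0,0.05],[0,0,0],1],[[0,0,0],[0,0,0],1]]' 60
python3 - <<'E'
from h import *;from plant import read_state,vision
togo(read_state(),.488,.2622,.010,-.1015)
E
```

```text
t: 9.25
eef_pos: [0.4871, 0.2616, 0.0166]
tcp_rot: [0.049, 0.999, 0.0, 0.0]
wrist_force: [-11.0, -5.3, 40.2]
width: 0.289
grip_force: 64.2
turn tool z 0.03 u | shift x -0.03 y 0.02 z 0.22 u (after turn) | tilt 0.0007
```

```bash
python3 -m creep '[[[0,0,-0.15],[0,0,0],1],[[0,0,0],[0,0,0],1],[[0,0,0],[0,0,0],1],[[0,0,0],[0,0,0],1],[[0,0,0],[0,0,0],1],[[0,0,0],[0,0,0],1],[[0,0,0],[0,0,0],1],[[0,0,0],[0,0,0],1]]' 60
python3 - <<'E'
from h import *;from plant import read_state,vision
togo(read_state(),.488,.2622,.010,-.1015)
p=vision.camera('wrist');q=vision.camera('side')
im=np.hstack([cv2.resize(p['pixels'][60:360,110:410],(400,400)),cv2.resize(q['pixels'][190:340,200:350],(400,400),interpolation=cv2.INTER_CUBIC)])
cv2.imwrite('pics/c2.png',im[:,:,::-1])
E
```

```text
t: 10.25
eef_pos: [0.4882, 0.2621, 0.0168]
tcp_rot: [0.05, 0.999, 0.0, 0.001]
wrist_force: [-2.4, -0.3, 12.1]
width: 0.286
grip_force: 60.7
turn tool z 0.03 u | shift x 0.01 y 0.00 z 0.23 u (after turn) | tilt 0.0012
```

View pics/c2.png

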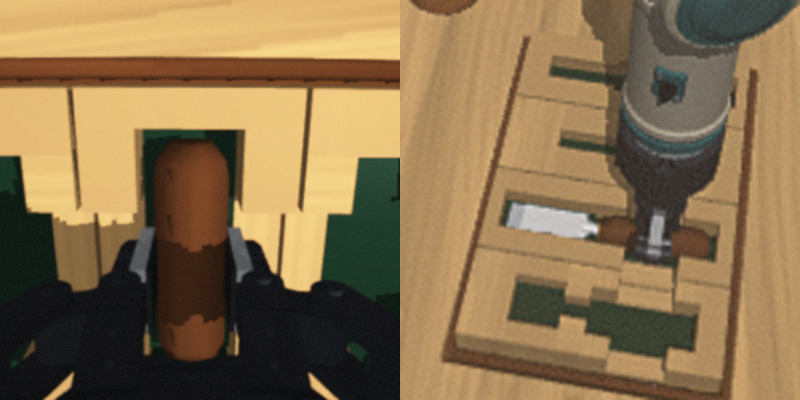

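```bash
python3 -m creep '[[[0,0,0],[0,0,0],0.1],[[0,0,0],[0,0,0],-0.1],[[0,0,0],[0,0,0],-0.1],[[0,0,-0.2],[0,0,0],-0.1],[[0,0,-0.6],[0,0,0],-0.1],[[0,0,-1],[0,0,0],-0.1],[[0,0,-1],[0,0,0],-0.1],[[0,0,-0.8],[0,0,0],-0.1]]' 60
python3 - <<'E'
from h import *;from plant import read_state,vision
s=read_state();print(s['eef_pos']);togo(s,.4415,-.2725,.1,-.22)
p=vision.camera('wrist');q=vision.camera('side')
im=np.hstack([cv2.resize(p['pixels'][60:360,110:410],(400,400)),cv2.resize(q['pixels'][190:340,200:350],(400,400),interpolation=cv2.INTER_CUBIC)])
cv2.imwrite('pics/c3.png',im[:,:,::-1])
E
```

```text
t: 11.35
eef_pos: [0.488, 0.2619, 0.1256]
tcp_rot: [0.05, 0.999, 0.0, 0.001]
wrist_force: [0.7, 1.4, -0.2]
width: 0.551
grip_force: 0.0
[0.48799924 0.261915   0.12556483]
turn tool z 1.51 u | shift x -2.37 y -17.72 z 0.85 u (after turn) | tilt 0.0016
```

View pics/c3.png

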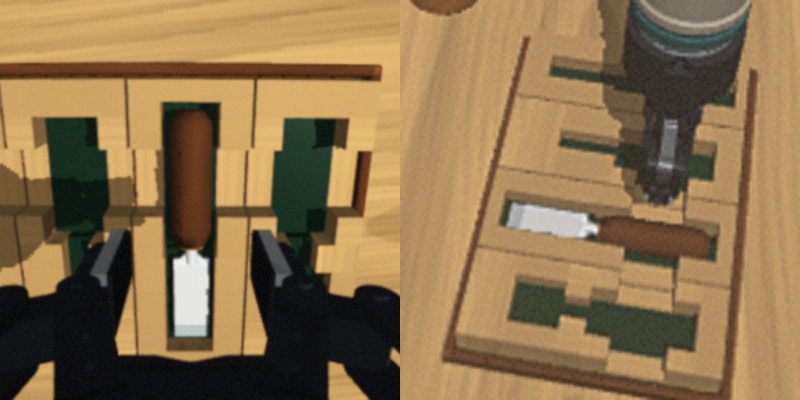

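The chisel lies home in its pocket, with baize visible on all sides. Next is the knife.

```bash
python3 -m creep '[[[0,-1,0],[0,0,0.8],-0.3],[[0,-1,0],[0,0,0.7],-0.3],[[-0.2,-1,0],[0,0,0],-0.3],[[-0.3,-1,0],[0,0,0],-0.3],[[-0.3,-1,0],[0,0,0],-0.3],[[-0.3,-1,0],[0,0,0],-0.3],[[-0.3,-1,0],[0,0,0],-0.3],[[-0.3,-1,0],[0,0,0],-0.3]]' 60
python3 -m creep '[[[-0.3,-1,0],[0,0,0],-0.3],[[-0.3,-1,0],[0,0,0],-0.3],[[0,-1,0],[0,0,0],-0.3],[[0,-1,0],[0,0,0],-0.3],[[0,-1,0],[0,0,0],-0.3],[[0,-1,0],[0,0,0],-0.3],[[0,0,0],[0,0,0],-0.3],[[0,0,0],[0,0,0],-0.3]]' 60
cat > look.py <<'E'
import sys;from h import *;from plant import read_state,vision,spotter
n,x,y,a=sys.argv[1],*map(float,sys.argv[2:5])
s=read_state();p=vision.camera('wrist')
S=spotter.silhouettes(n,p)
im=p['pixels'][:,:,::-1].copy()
if S:
    print(S[0]['conf'],S[0]['rect'])
    v,u=np.nonzero(S[0]['mask']);h=TOOLS[n][1][0]
    r,f=fit(toolparts(n)[:1],[(p,S[0]['mask'].astype(float))],[x,y,a]);print('handle-only',r.round(4),round(f,3))
    r,f=fit(toolparts(n),[(p,S[0]['mask'].astype(float))],[x,y,a]);print('full',r.round(4),round(f,3))
for P in toolparts(n): cv2.polylines(im,[cv2.convexHull(proj(p,T(x,y,a,P)).round().astype(np.int32))],1,(0,255,255))
cv2.imwrite(sys.argv[5],im);print(s['t'],s['eef_pos']);togo(s,x,y,.004,a)
E
python3 look.py knife .4415 -.2725 -.22 pics/k1.png
```

```text
t: 12.45
eef_pos: [0.4898, 0.0146, 0.123]
tcp_rot: [0.109, 0.994, 0.0, -0.001]
wrist_force: [-0.9, 0.8, 0.5]
width: 0.651
grip_force: 0.0
t: 13.45
eef_pos: [0.4684, -0.1634, 0.1233]
tcp_rot: [0.11, 0.994, 0.001, -0.001]
wrist_force: [-0.8, 0.2, -0.1]
width: 0.65
grip_force: 0.0
0.87 [130.0, 206.4, 40.6, 148.8]
handle-only [ 0.441  -0.2716 -0.1931] 0.181
full [ 0.4405 -0.2716 -0.2041] 0.141
13.45 [ 0.46837576 -0.16338693  0.12325514]
turn tool z 0.00 u | shift x 0.08 y -3.74 z 3.98 u (after turn) | tilt 0.0017
```

View pics/k1.png

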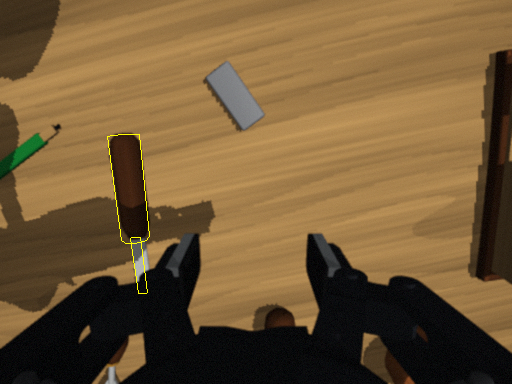

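The overlay sits on the knife handle, which runs from (124,134) to (135,242). Grasping.

```bash
python3 -m creep '[[[0,-1,0],[0,0,-0.15],-0.3],[[0,-1,0.2],[0,0,0],-0.3],[[0.08,-1,0.4],[0,0,0],-0.3],[[0,-0.74,0.7],[0,0,0],-0.3],[[0,0,0.9],[0,0,0],-0.3],[[0,0,0.9],[0,0,0],-0.3],[[0,0,0.7],[0,0,0],-0.3],[[0,0,0.18],[0,0,0],-0.3]]' 60
python3 -m creep '[[[0,0,0],[0,0,0],0],[[0,0,0],[0,0,0],1],[[0,0,0],[0,0,0],1],[[0,0,0],[0,0,0],1],[[0,0,0],[0,0,0],1],[[0,0,0],[0,0,0],1],[[0,0,-0.5],[0,0,0],1],[[0,0,-1],[0,0,0],1]]' 60
python3 - <<'E'
from h import *;from plant import read_state
s=read_state();togo(s,.4737,.111,.1,-.1015)
E
```

```text
t: 14.55
eef_pos: [0.4425, -0.2718, 0.0032]
tcp_rot: [0.103, 0.995, 0.001, -0.001]
wrist_force: [0.1, 0.5, -0.3]
width: 0.647
grip_force: 0.0
t: 15.55
eef_pos: [0.4421, -0.2727, 0.0496]
tcp_rot: [0.104, 0.995, 0.001, -0.001]
wrist_force: [-0.5, -1.0, -0.3]
width: 0.263
grip_force: 59.0
turn tool z -1.32 u | shift x 0.25 y 12.83 z -1.68 u (after turn) | tilt 0.0028
```

```bash
python3 -m creep '[[[0,0.4,-0.6],[0,0,-0.7],1],[[0,1,-0.4],[0,0,-0.62],1],[[0,1,0],[0,0,0],1],[[0,1,0],[0,0,0],1],[[0,1,0],[0,0,0],1],[[0.1,1,0],[0,0,0],1],[[0.1,1,0],[0,0,0],1],[[0,1,0],[0,0,0],1]]' 60
python3 -m creep '[[[0,1,0],[0,0,0],1],[[0,1,0],[0,0,0],1],[[0,1,0],[0,0,0],1],[[0,1,0],[0,0,0],1],[[0,1,0],[0,0,0],1],[[0,0.4,0],[0,0,0],1],[[0,0,0],[0,0,0],1],[[0,0,0],[0,0,0],1]]' 60
python3 - <<'E'
from h import *;from plant import read_state,vision
s=read_state();togo(s,.4747,.111,.0155,-.1015)
E
```

```text
t: 16.55
eef_pos: [0.4621, -0.0514, 0.0802]
tcp_rot: [0.051, 0.999, -0.0, 0.0]
wrist_force: [0.1, -0.1, -0.5]
width: 0.263
grip_force: 59.0
t: 17.55
eef_pos: [0.4786, 0.1081, 0.0796]
tcp_rot: [0.051, 0.999, -0.0, -0.0]
wrist_force: [-0.7, 0.2, -0.7]
width: 0.263
grip_force: 59.0
turn tool z -0.01 u | shift x 0.14 y 0.08 z 2.14 u (after turn) | tilt 0.0005
```

```bash
python3 -m creep '[[[0.14,0.08,0],[0,0,0],1],[[0,0,0.5],[0,0,0],1],[[0,0,0.5],[0,0,0],1],[[0,0,0.5],[0,0,0],1],[[0,0,0.3],[0,0,0],1],[[0,0,0.2],[0,0,0],1],[[0,0,0.1],[0,0,0],1],[[0,0,0],[0,0,0],1]]' 60
python3 - <<'E'
from h import *;from plant import read_state,vision
s=read_state();togo(s,.4747,.111,.0155,-.1015)
p=vision.camera('wrist');q=vision.camera('side')
im=np.hstack([cv2.resize(p['pixels'][60:360,110:410],(400,400)),cv2.resize(q['pixels'][190:340,200:350],(400,400),interpolation=cv2.INTER_CUBIC)])
cv2.imwrite('pics/k2.png',im[:,:,::-1])
E
```

```text
t: 18.55
eef_pos: [0.4747, 0.1116, 0.0176]
tcp_rot: [0.051, 0.999, -0.0, 0.0]
wrist_force: [-3.5, -1.3, 7.8]
width: 0.265
grip_force: 59.9
turn tool z -0.00 u | shift x -0.00 y -0.02 z 0.07 u (after turn) | tilt 0.0003
```

View pics/k2.png

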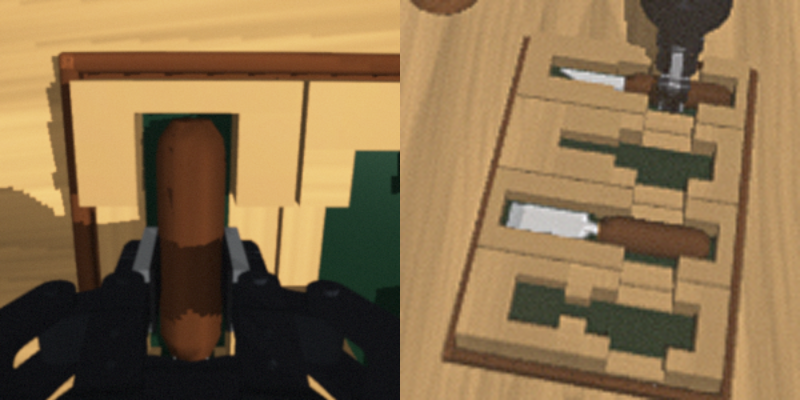

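The knife is in its pocket, with the handle between the pocket edges and the blade in its slot. Releasing, then on to the gouge.

```bash
python3 -m creep '[[[0,0,0],[0,0,0],0.1],[[0,0,0],[0,0,0],-0.1],[[0,0,0],[0,0,0],-0.1],[[0,0,-0.2],[0,0,0],-0.1],[[0,0,-0.6],[0,0,0],-0.1],[[0,0,-1],[0,0,0],-0.1],[[0,0,-1],[0,0,0],-0.1],[[0,0,-0.9],[0,0,0],-0.2]]' 60
python3 - <<'E'
from h import *;from plant import read_state,vision
s=read_state();print(s['eef_pos']);togo(s,.634,-.174,.1,-.315)
E
```

```text
t: 19.65
eef_pos: [0.475, 0.1118, 0.1289]
tcp_rot: [0.051, 0.999, 0.0, 0.0]
wrist_force: [0.8, 0.3, -0.5]
width: 0.595
grip_force: 0.0
[0.47495141 0.11177163 0.12893306]
turn tool z 2.66 u | shift x -7.99 y -7.41 z 0.96 u (after turn) | tilt 0.0009
```

```bash
python3 -m creep '[[[0,0,0],[0,0,0.9],-0.3],[[-0.5,-0.5,0],[0,0,0.9],-0.3],[[-1,-1,0],[0,0,0.86],-0.3],[[-1,-1,0],[0,0,0],-0.3],[[-1,-1,0],[0,0,0],-0.3],[[-1,-1,0],[0,0,0],-0.3],[[-1,-0.5,0],[0,0,0],-0.3],[[-1,0,0],[0,0,0],-0.3]]' 60
python3 -m creep '[[[-0.5,0,0],[0,0,0],-0.3],[[-0.5,0,0],[0,0,0],-0.3],[[-0.3,0,0],[0,0,0],-0.3],[[0,0,0],[0,0,0],-0.3],[[0,0,0],[0,0,0],-0.3],[[0,0,0],[0,0,0],-0.3],[[0,0,0],[0,0,0],-0.3],[[0,0,0],[0,0,0],-0.3]]' 60
python3 look.py gouge .634 -.174 -.315 pics/v1.png
```

```text
t: 20.65
eef_pos: [0.6196, -0.0917, 0.1268]
tcp_rot: [0.158, 0.987, -0.0, -0.0]
wrist_force: [0.6, 0.6, 1.2]
width: 0.648
grip_force: 0.0
t: 21.65
eef_pos: [0.6559, -0.1003, 0.1277]
tcp_rot: [0.157, 0.988, 0.0, 0.0]
wrist_force: [0.4, 0.8, -0.3]
width: 0.651
grip_force: 0.0
0.62 [167.2, 195.4, 40.3, 95.9]
handle-only [ 0.6341 -0.1748 -0.3079] 0.142
full [ 0.6337 -0.1745 -0.3219] 0.212
21.65 [ 0.65592477 -0.10026355  0.1276519 ]
turn tool z 0.01 u | shift x -0.07 y -2.56 z 4.12 u (after turn) | tilt 0.0001
```

View pics/v1.png

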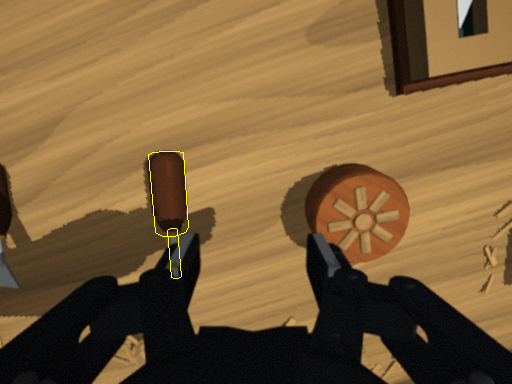

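The overlay matches the gouge handle, (168,152) to (172,235), and the rosette is well clear. Grasping.

```bash
python3 -m creep '[[[0,-1,0],[0,0,0],-0.3],[[-0.05,-1,0.3],[0,0,0],-0.3],[[0,-0.56,0.5],[0,0,0],-0.3],[[0,0,0.8],[0,0,0],-0.3],[[0,0,0.9],[0,0,0],-0.3],[[0,0,0.8],[0,0,0],-0.3],[[0,0,0.6],[0,0,0],-0.3],[[0,0,0.18],[0,0,0],-0.3]]' 60
python3 -m creep '[[[0,0,0],[0,0,0],0],[[0,0,0],[0,0,0],1],[[0,0,0],[0,0,0],1],[[0,0,0],[0,0,0],1],[[0,0,0],[0,0,0],1],[[0,0,0],[0,0,0],1],[[0,0,-0.5],[0,0,0],1],[[0,0,-1],[0,0,0],1]]' 60
python3 - <<'E'
from h import *;from plant import read_state
s=read_state();togo(s,.4814,.1866,.1,-.1015)
E
```

```text
t: 22.75
eef_pos: [0.6329, -0.1733, 0.0035]
tcp_rot: [0.157, 0.988, 0.0, -0.001]
wrist_force: [-0.3, 0.6, 0.8]
width: 0.65
grip_force: 0.0
t: 23.75
eef_pos: [0.6322, -0.1733, 0.0493]
tcp_rot: [0.157, 0.988, 0.0, -0.002]
wrist_force: [0.4, 0.2, -0.5]
width: 0.333
grip_force: 60.6
turn tool z -2.66 u | shift x 6.22 y 11.43 z -1.69 u (after turn) | tilt 0.0043
```

```bash
python3 -m creep '[[[0,0,-1],[0,0,-0.9],1],[[0.6,0,-0.7],[0,0,-0.9],1],[[1,1,0],[0,0,-0.86],1],[[1,1,0],[0,0,0],1],[[1,1,0],[0,0,0],1],[[1,1,0],[0,0,0],1],[[1,1,0],[0,0,0],1],[[0.6,1,0],[0,0,0],1]]' 60
python3 -m creep '[[[0,1,0],[0,0,0],1],[[0,1,0],[0,0,0],1],[[0,1,0],[0,0,0],1],[[0,1,0],[0,0,0],1],[[0,1,0],[0,0,0],1],[[0,0.4,0],[0,0,0],1],[[0,0,0],[0,0,0],1],[[0,0,0],[0,0,0],1]]' 60
python3 - <<'E'
from h import *;from plant import read_state,vision
s=read_state();togo(s,.4800,.1866,.0155,-.1015)
E
```

```text
t: 24.75
eef_pos: [0.4676, 0.0294, 0.1014]
tcp_rot: [0.051, 0.999, 0.0, -0.001]
wrist_force: [0.2, 0.1, -0.7]
width: 0.335
grip_force: 60.6
t: 25.75
eef_pos: [0.4859, 0.1886, 0.1011]
tcp_rot: [0.051, 0.999, -0.0, -0.0]
wrist_force: [-0.3, -0.3, -0.8]
width: 0.337
grip_force: 60.6
turn tool z -0.01 u | shift x 0.19 y -0.09 z 2.85 u (after turn) | tilt 0.0008
```

```bash
python3 -m creep '[[[0.19,-0.09,0.3],[0,0,0],1],[[0,0,0.6],[0,0,0],1],[[0,0,0.6],[0,0,0],1],[[0,0,0.5],[0,0,0],1],[[0,0,0.4],[0,0,0],1],[[0,0,0.25],[0,0,0],1],[[0,0,0.15],[0,0,0],1],[[0,0,0],[0,0,0],1]]' 60
python3 - <<'E'
from h import *;from plant import read_state,vision
s=read_state();togo(s,.4800,.1866,.0155,-.1015)
p=vision.camera('wrist');q=vision.camera('side')
im=np.hstack([cv2.resize(p['pixels'][60:360,110:410],(400,400)),cv2.resize(q['pixels'][190:340,200:350],(400,400),interpolation=cv2.INTER_CUBIC)])
cv2.imwrite('pics/v2.png',im[:,:,::-1])
E
```

```text
t: 26.75
eef_pos: [0.4801, 0.1873, 0.0182]
tcp_rot: [0.051, 0.999, -0.0, 0.0]
wrist_force: [-2.6, -0.8, 6.9]
width: 0.332
grip_force: 61.5
turn tool z -0.00 u | shift x 0.00 y -0.02 z 0.09 u (after turn) | tilt 0.0002
```

View pics/v2.png

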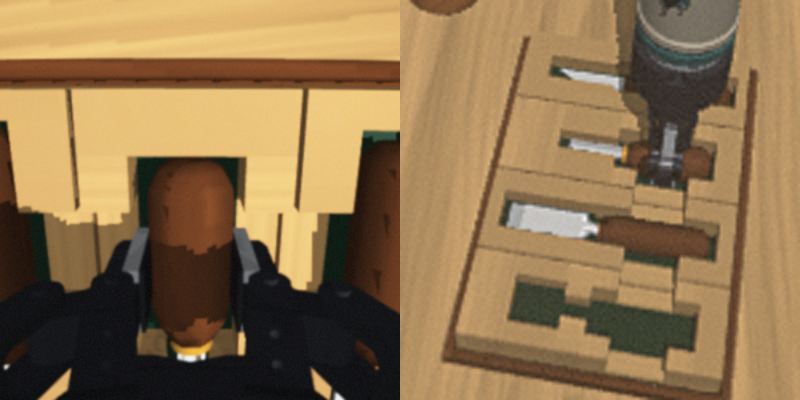

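The gouge is down in its pocket, handle centred and blade in its slot. Releasing, then on to the fishtail.

```bash
python3 -m creep '[[[0,0,0],[0,0,0],0.1],[[0,0,0],[0,0,0],-0.05],[[0,0,0],[0,0,0],-0.05],[[0,0,-0.2],[0,0,0],-0.05],[[0,0,-0.6],[0,0,0],-0.05],[[0,0,-1],[0,0,0],-0.1],[[0,0,-1],[0,0,0],-0.1],[[0,0,-0.9],[0,0,0],-0.2]]' 60
python3 - <<'E'
from h import *;from plant import read_state,vision
s=read_state();togo(s,.5856,-.341,.1,-.38)
E
```

```text
t: 27.85
eef_pos: [0.4804, 0.1875, 0.1296]
tcp_rot: [0.051, 0.999, 0.0, 0.0]
wrist_force: [0.7, 0.3, -0.3]
width: 0.602
grip_force: 0.0
turn tool z 3.48 u | shift x -9.79 y -15.06 z 0.99 u (after turn) | tilt 0.0010
```

```bash
python3 -m creep '[[[0,0,0],[0,0,0.9],-0.3],[[0,-0.6,0],[0,0,0.9],-0.3],[[-0.6,-1,0],[0,0,0.9],-0.3],[[-1,-1,0],[0,0,0.78],-0.3],[[-1,-1,0],[0,0,0],-0.3],[[-1,-1,0],[0,0,0],-0.3],[[-1,-1,0],[0,0,0],-0.3],[[-1,-1,0],[0,0,0],-0.3]]' 60
python3 -m creep '[[[-1,-1,0],[0,0,0],-0.3],[[-1,-1,0],[0,0,0],-0.3],[[-1,-1,0],[0,0,0],-0.3],[[-0.7,-1,0],[0,0,0],-0.3],[[-0.5,-0.6,0],[0,0,0],-0.3],[[0,0,0],[0,0,0],-0.3],[[0,0,0],[0,0,0],-0.3],[[0,0,0],[0,0,0],-0.3]]' 60
python3 look.py fishtail .5856 -.341 -.38 pics/f1.png
python3 - <<'E'
from h import *;from plant import vision,spotter
p=vision.camera('wrist')
# dark reddish handle blob near the guess
P=proj(p,T(.5856,-.341,-.38,toolparts('fishtail')[0]));a=P.min(0).astype(int)-15;b=P.max(0).astype(int)+15
a=np.maximum(a,0);h=p['pixels'].astype(int);m=np.zeros((384,512))
m[a[1]:b[1],a[0]:b[0]]=((h[...,0]-h[...,2]>15)&(h[...,0]<110)&(h[...,1]<0.62*h[...,0]))[a[1]:b[1],a[0]:b[0]]
print(a,b,m.sum(),*fit(toolparts('fishtail')[:1],[(p,m)],[.5856,-.341,-.38]))
E
```

```text
t: 28.85
eef_pos: [0.5738, -0.0589, 0.1285]
tcp_rot: [0.189, 0.982, 0.0, 0.0]
wrist_force: [1.1, 0.1, 0.1]
width: 0.645
grip_force: 0.0
t: 29.85
eef_pos: [0.6388, -0.2309, 0.1282]
tcp_rot: [0.188, 0.982, 0.0, -0.0]
wrist_force: [-0.6, 0.2, 0.2]
width: 0.655
grip_force: 0.0
29.85 [ 0.63878619 -0.23093859  0.12824213]
turn tool z 0.01 u | shift x 0.29 y -4.06 z 4.14 u (after turn) | tilt 0.0009
[ 80 124] [155 238] 2568.0 [ 0.58608769 -0.34258463 -0.39074442] 0.14736738972821495
```

```bash
python3 -m creep '[[[0,-1,0],[0,0,0.1],-0.3],[[0,-1,0.3],[0,0,0],-0.3],[[0.2,-1,0.5],[0,0,0],-0.3],[[0.05,-1,0.8],[0,0,0],-0.3],[[0,-0.08,0.9],[0,0,0],-0.3],[[0,0,0.8],[0,0,0],-0.3],[[0,0,0.6],[0,0,0],-0.3],[[0,0,0.2],[0,0,0],-0.3]]' 60
python3 - <<'E'
from h import *;from plant import read_state
togo(read_state(),.586,-.342,.004,-.39)
E
```

```text
t: 31.0
eef_pos: [0.5856, -0.3423, 0.0039]
tcp_rot: [0.193, 0.981, 0.0, -0.001]
wrist_force: [-0.1, 0.3, 0.2]
width: 0.649
grip_force: 0.0
turn tool z 0.03 u | shift x -0.01 y 0.01 z -0.00 u (after turn) | tilt 0.0019
```

```bash
python3 -m creep '[[[0,0,0],[0,0,0],0],[[0,0,0],[0,0,0],1],[[0,0,0],[0,0,0],1],[[0,0,0],[0,0,0],1],[[0,0,0],[0,0,0],1],[[0,0,0],[0,0,0],1],[[0,0,-0.5],[0,0,0],1],[[0,0,-1],[0,0,0],1]]' 60
python3 - <<'E'
from h import *;from plant import read_state
s=read_state();togo(s,.4968,.3378,.1,-.1015)
E
```

```text
t: 32.0
eef_pos: [0.5847, -0.3422, 0.0492]
tcp_rot: [0.193, 0.981, 0.001, -0.002]
wrist_force: [0.7, -0.3, -0.9]
width: 0.335
grip_force: 60.3
turn tool z -3.58 u | shift x 5.21 y 22.25 z -1.69 u (after turn) | tilt 0.0045
```

```bash
python3 -m creep '[[[0,0,-1],[0,0,-0.9],1],[[0,0,-1],[0,0,-0.9],1],[[0.6,0.6,0],[0,0,-0.9],1],[[1,1,0],[0,0,-0.88],1],[[1,1,0],[0,0,0],1],[[1,1,0],[0,0,0],1],[[1,1,0],[0,0,0],1],[[0.5,1,0],[0,0,0],1]]' 60
python3 -m creep '[[[0,1,0],[0,0,0],1],[[0,1,0],[0,0,0],1],[[0,1,0],[0,0,0],1],[[0,1,0],[0,0,0],1],[[0,1,0],[0,0,0],1],[[0,1,0],[0,0,0],1],[[0,1,0],[0,0,0],1],[[0,1,0],[0,0,0],1]]' 60
python3 -m creep '[[[0,1,0],[0,0,0],1],[[0,1,0],[0,0,0],1],[[0,1,0],[0,0,0],1],[[0,1,0],[0,0,0],1],[[0,1,0],[0,0,0],1],[[0,1,0],[0,0,0],1],[[0,1,0],[0,0,0],1],[[0,1,0],[0,0,0],1]]' 60
python3 - <<'E'
from h import *;from plant import read_state
s=read_state();togo(s,.4962,.3378,.0155,-.1015)
E
```

```text
t: 33.0
eef_pos: [0.4541, -0.1551, 0.1104]
tcp_rot: [0.051, 0.999, 0.0, -0.001]
wrist_force: [0.3, 0.8, -1.3]
width: 0.334
grip_force: 60.3
t: 34.0
eef_pos: [0.4804, 0.0832, 0.1106]
tcp_rot: [0.051, 0.999, -0.0, 0.0]
wrist_force: [-0.9, -0.1, -0.9]
width: 0.329
grip_force: 60.3
t: 35.0
eef_pos: [0.5048, 0.3218, 0.1105]
tcp_rot: [0.051, 0.999, -0.0, -0.0]
wrist_force: [-0.9, 0.6, -1.6]
width: 0.34
grip_force: 60.3
turn tool z -0.00 u | shift x 0.34 y 0.50 z 3.17 u (after turn) | tilt 0.0003
```

```bash
python3 -m creep '[[[0.34,0.5,0],[0,0,0],1],[[0,0,0.6],[0,0,0],1],[[0,0,0.7],[0,0,0],1],[[0,0,0.6],[0,0,0],1],[[0,0,0.5],[0,0,0],1],[[0,0,0.4],[0,0,0],1],[[0,0,0.2],[0,0,0],1],[[0,0,0.12],[0,0,0],1]]' 60
python3 - <<'E'
from h import *;from plant import read_state
s=read_state();togo(s,.4962,.3378,.0155,-.1015);print(s['wrist_force'])
E
```

```text
t: 36.0
eef_pos: [0.4962, 0.3368, 0.0182]
tcp_rot: [0.051, 0.999, -0.0, -0.0]
wrist_force: [-6.9, -3.7, 25.9]
width: 0.332
grip_force: 63.5
turn tool z -0.00 u | shift x 0.00 y 0.03 z 0.09 u (after turn) | tilt 0.0005
[-6.88148767 -3.72737888 25.9017479 ]
```

The fishtail bottomed out at the same height as the gouge did (TCP z 18 mm). Releasing and backing off.

```bash
python3 -m creep '[[[0,0,-0.05],[0,0,0],0.1],[[0,0,0],[0,0,0],-0.05],[[0,0,0],[0,0,0],-0.05],[[0,0,-0.2],[0,0,0],-0.05],[[0,0,-0.6],[0,0,0],-0.05],[[0,0,-1],[0,0,0],-0.1],[[0,0,-1],[0,0,0],-0.1],[[0.5,0,-1],[0,0,0],-0.2]]' 60
python3 -m creep '[[[1,0,-0.5],[0,0,0],-0.1],[[1,0,-0.5],[0,0,0],-0.1],[[1,0,0],[0,0,0],-0.1],[[1,0,0],[0,0,0],-0.1],[[1,0,0],[0,0,0],-0.1],[[0.5,0,0],[0,0,0],-0.1],[[0,0,0],[0,0,0],-0.1],[[0,0,0],[0,0,0],-0.1]]'
python3 - <<'E'
from h import *;from plant import vision
q=vision.camera('side');t=vision.camera('top')
im=np.hstack([cv2.resize(q['pixels'][190:340,200:350],(400,400),interpolation=cv2.INTER_CUBIC),cv2.resize(t['pixels'][120:270,100:280],(400,400),interpolation=cv2.INTER_CUBIC)])
cv2.imwrite('pics/end.png',im[:,:,::-1])
E
```

```text
t: 37.0
eef_pos: [0.4824, 0.3386, 0.1333]
tcp_rot: [0.051, 0.999, 0.0, 0.001]
wrist_force: [-0.3, 0.5, 0.5]
width: 0.602
grip_force: 0.0
t: 38.0
eef_pos: [0.3185, 0.3556, 0.1622]
tcp_rot: [0.051, 0.999, 0.0, 0.001]
wrist_force: [-0.6, 0.9, 0.8]
width: 0.551
grip_force: 0.0
```

View pics/end.png

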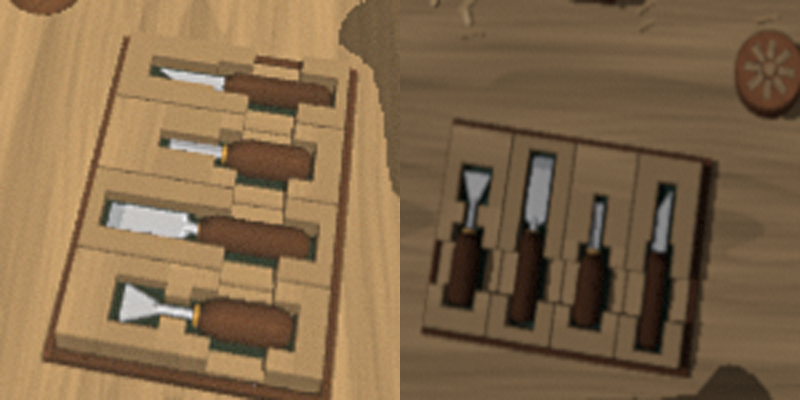

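Both views show all four tools lying in their own pockets, with the rosette undisturbed.

```bash
python3 -c "
from plant import order;print(order.close_job())"
```

```text
the job is handed in; nothing more can be done
None
```

All four tools (chisel, knife, gouge and fishtail) are lying home in their own blocks, the rosette was left where it stood, and the job was handed in at about 38 s.

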